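# Tap the wedge home in the wedge vice

## Task

Clamp the white tube union that lies in the blue wedge vice: lay the loose orange wedge into the vice's channel, thin end first and flat side against the fixed rail, and let go of it while it is still loose. Then tap or press its steel-capped thick end with the closed fingers until it goes no farther and the union is held firmly, but gently enough that the plastic union is not crushed, and leave the spare union, the stopper and the vial where they are.

Things in the scene. Friction and masses are not known exactly. Their poses are not given: they have to be found in the camera images.
- vice: Low vice fixed to the desk, origin at desk level. x = driving direction (away from the robot), y left, z up. Aluminium bed: x -95..75, y -62..56 mm, top at z = 10. Left: blue fixed rail, x -25..70, inner face y = +30, top z = 34 mm. To its right the open-topped wedge channel, the sliding jaw, the union, an end stop. In front of x = -25 the bed is bare: room for fingers on both sides of the wedge.
- jaw: Steel sliding jaw, x -25..65 mm in the vice, top z = 34; origin at the vice's origin when open (at the start), slides up to 12 mm to vice -y with 1 N friction. Its flat right face (vice y = -4 mm when open) presses the union on the end stop; its left face slopes 8 degrees, so the channel narrows from 15.3 mm at the mouth to 2.7 mm at x = 65. It moves 1 to 5 mm until the union is clamped.
- slot_mouth (a point): Middle of the channel's mouth, on the bed's top (10 mm above the desk), at vice x = -25, y = +22.3 mm; axes as the vice's. A wedge lying against the rail first touches the open jaw with its middle at about vice x = -20 mm; then it moves 6 to 36 mm on, lightly, and stiffens within a few mm as the union is clamped. To be laid loose: its middle between vice x = -55 and -25 mm.
- wedge_center (a point): Middle of the loose orange wedge, 16 mm above its underside. 95 mm long, 32 mm high, about 60 g; x points from the thick to the thin end, z up. Flat side at y = +7.3 mm, parallel to x; the other side slopes 8 degrees: 8 mm thick at the thin end, 14.7 in the middle, 21 at the thick end. Starts lying on the desk the way up it is used; pinch it across its sides near the middle.
- wedge_butt (a point): Middle of the steel cap on the wedge's thick end, where it is tapped: wedge x = -47.5, y = -3.3 mm, 16 mm above its underside; axes as the wedge's. Taps of 12 to 20 N seat it (lying askew it takes several: repeat until it no longer advances); it then locks by friction; the jaw squeezes the union with about half to all of that push. More than 25 N of squeeze crushes the union.
- union: White plastic tube union, 38 mm long (its y), 18 mm across its hexagons (its x), 15 mm high, origin under its middle. It lies loosely on the vice's bed, length along the vice's x, middle near vice x = 15, y = -13.4 mm. Right of it is a steel end stop on a screw (black knob) that does not yield; it is screwed in by 0 to 3.8 mm, not measured, and this decides where the wedge stops.
- spare_union: Second union like the first, lying on the desk to the right of the vice; bystander.
- stopper: Red-brown rubber stopper, 22 mm across, 20 mm high, on the desk to the right of the vice; bystander.
- vial: Glass vial with black cap, 28 mm across, 58 mm high, on the desk between vice and wedge; bystander.

How it is judged:
By the outcome, as a careful person would: the job done as asked, in the order asked, and still so for the second after the job is handed in, with the robot touching nothing.
It also fails if it takes over 54 s, if anything falls off the work surface, if the arm or the gripper's body presses on something with over 40 N, if the wrist force passes 120 N, or if a joint passes its speed limit or range.

## Robot

A 7-joint arm with a two-finger parallel gripper is mounted at the origin on a cart in front of the work surface, level with it; the furniture and walls round the work are solid. World frame = base frame: x ahead of the robot, y to its left, z up, the work surface at z = 0. Lengths are in mm, angles in degrees, forces in N, time in s.
With the tool pointing down it reaches from about 350 to 900 mm from the base axis. Payload 19.9 kg.
Tool frame: the origin (TCP) lies at the centre of the arm's flange, where the gripper is bolted on; the fingertips stand ahead of it and the grasp point (between the pads) lies 155 mm ahead of it (r.finger_overhang is the z of the fingertips in the tool frame, in mm); z points along the fingers, y is the direction in which the jaws open and shut (so a half turn about z gives the same grasp; the last joint's range is limited). The gripper opens to 85 mm and grips with 20 to 120 N. Pads are 22 mm wide; open, the fingers measure 114 mm over their backs; the gripper's body (76 mm by 85 mm) begins 54 mm behind the grasp point. The pads swing forward as they close: fully open they stand 13 mm farther back than shut.
Start: joints at [-74.857, 23.915, -0.59, 92.452, 0.269, 63.638, -3.037], TCP at [188.147, 596.003, 404.66] pointing down, gripper open.
Joint ranges: [-161.28, 161.28], [-22.2, 115.67], [-73.04, 71.86], [3.21, 147.25], [-68.34, 248.33], [10.77, 114.83], [-161.83, 161.83]. Speed limits (degrees/s): [108.29, 108.29, 136.94, 136.94, 172.46, 172.46, 172.46].

## Interface

Orientations are given as a 3x3 rotation matrix whose columns are the frame's x, y, z axes.
In Python, from plant import r, optics, job gives the robot as it stands.
- The arm moves only by the tool apply_moves, never from a script. Its argument "steps" is a list of rows, each a list of 3 entries, a list of its own where there are three numbers: the opening, from -1 (shut) to 1 (fully open), then the shift along the world's x, y, z in mm, then the turn about the world's z in rad. A call has 1 to 12 rows; each row shifts and turns the pose as measured when the row begins; what a row does not reach is not made up. A row lasts 1/8 s, in which the tool goes at most 62.5 mm and 10.7 degrees, less where a joint would pass 70% of its speed; a pose out of reach is approached as far as the arm can. A call is refused whole if a number of a shift passes 62.5 or a number of a turn 0.188, either way. A call with a gripper value outside its range is refused whole. The fingers move at their own pace and stop on an object; "newtons" is the grip in N (left out, the last holds). Time passes only in rows, so rows that do not move let the fingers close. It gives the time, the measured TCP pose, the force and the opening at its end, in the units of the state.
- r.observe(): the state, without advancing time (a new reading comes with each control period).
- optics.read_camera(name): name is "scene" or "top"; returns (picture, depth): 400x640x3 uint8, red, green, blue; 400x640 float32, mm along the optical axis (not along the pixel's ray), 0 where there is no reading.
- optics.camera_params(name): a dict with "fovy" (degrees; the focal length in pixels is half the picture's height over the tangent of half this angle, whatever the lens; pixels are square), "cx", "cy" (the principal point, pixels), "dist" ([k1, k2, p1, p2, k3] as OpenCV has them; the pictures are not rectified), "eye" and "attitude" of the camera in the world. Camera axes: x right, y down, z forward; pixel columns grow to the right and rows downward; lengths in mm; the calibration is good to about 2 mm. A picture is of the moment at which its call begins. camera_params takes no time and is no camera call.
- job.sign_off(): hands the job in, once; it reports no verdict.
The state is a dict: "time": time; "joint_pos": joint angles; "qd": joint speeds; "tau": joint torques, N m; "eef_pos": TCP position; "tcp_rot": TCP orientation; "wrist_force": force on the tool from outside, world axes, zero at the start; "wrist_torque": the same for the moment, N m; "grip_width": finger opening in mm.
Only numpy, scipy, OpenCV 4.12 (cv2) and the standard library are available. Lean on these libraries where they do the work, as an engineer would, in place of code of your own. Each camera call takes 0.05 s, during which the arm holds its last target. There are 200 camera calls.

## Working session

There is one attempt and no reset: what is moved stays moved. The work goes in short steps, Python scripts to look and compute and a tool call to move; the robot and the scene stay as the last step left them, time stands still between calls to the robot, and variables do not carry over. Pictures are saved under pics/ and viewed, about 8 in all and at most 12, crops included, and the job is handed in when it is done.

Besides the shell and the picture viewer there is one more tool, called after ">>>" as name([rows], argument=value, ...), one row to a line, values as JSON. apply_moves: Moves the arm, as the interface text tells. Its arguments: {"type":"object","properties":{"steps":{"type":"array","items":{"type":"array"}},"newtons":{"type":"number"}},"required":["steps"]}

```bash
ls; mkdir -p pics; cat > h.py <<'E'
import numpy as np, cv2
from plant import r, optics, job
def cam(n):
    p=optics.camera_params(n); f=200/np.tan(np.radians(p["fovy"])/2)
    K=np.array([[f,0,p["cx"]],[0,f,p["cy"]],[0,0,1]]); return p,K,np.array(p["dist"],float),np.array(p["eye"],float),np.array(p["attitude"],float)
def rays(n,uv):
    p,K,d,e,R=cam(n); q=cv2.undistortPoints(np.array(uv,float).reshape(-1,1,2),K,d).reshape(-1,2)
    return e,(np.c_[q,np.ones(len(q))])@R.T
def onplane(n,uv,z):
    e,v=rays(n,uv); return e+v*((z-e[2])/v[:,2])[:,None]
def cloud(n,D):
    h,w=D.shape; u,v=np.meshgrid(np.arange(w),np.arange(h)); e,V=rays(n,np.c_[u.ravel(),v.ravel()])
    P=e+V*D.reshape(-1,1); P[D.ravel()==0]=np.nan; return P.reshape(h,w,3)
def proj(n,P):
    p,K,d,e,R=cam(n); return cv2.projectPoints(np.array(P,float).reshape(-1,3),R.T,-R.T@e,K,d)[0].reshape(-1,2)
E
python3 - <<'E'
from h import *
for n in("scene","top"):
    I,D=optics.read_camera(n); cv2.imwrite(f"pics/{n}0.png",I[:,:,::-1]); np.savez(f"{n}0.npz",I=I,D=D)
    print(n,optics.camera_params(n))
print(r.finger_overhang,r.observe())
E
```

```text
pics
scene {'fovy': 47.48253717986061, 'cx': 317.6444491110549, 'cy': 201.02187705394064, 'dist': array([0.01260875, 0.        , 0.        , 0.        , 0.        ]), 'eye': array([  60.93146526, -766.60960222,  568.93477381]), 'attitude': array([[ 0.83979083, -0.29970917,  0.45268729],
       [-0.54245043, -0.42890308,  0.72235011],
       [-0.02233598, -0.85218341, -0.52276624]])}
top {'fovy': 56.34225764568725, 'cx': 323.31174514962794, 'cy': 196.75359765074774, 'dist': array([-0.0728464,  0.       ,  0.       ,  0.       ,  0.       ]), 'eye': array([374.30782917, -49.28889408, 891.40177611]), 'attitude': array([[ 0.02490625, -0.98699349,  0.15881919],
       [-0.99946929, -0.02792107, -0.01677934],
       [ 0.0209955 , -0.15831699, -0.98716509]])}
173.4 {'time': 0.1, 'joint_pos': array([-74.85484878,  23.94275198,  -0.59024168,  92.48030503,
         0.26858821,  63.63636115,  -3.03731226]), 'qd': array([-0.09266351, -0.18638796,  0.01818356, -0.13742091,  0.00049366,
       -0.09012368,  0.0376052 ]), 'tau': array([ 2.18482055e-03, -8.65826440e+01,  6.80350699e-01, -4.35640955e+01,
        1.92330976e-02,  4.82874588e-03,  2.03331629e-04]), 'eef_pos': array([188.13925336, 595.89373169, 404.15605685]), 'tcp_rot': array([[-9.53593580e-01,  3.01096710e-01, -2.36475334e-04],
       [ 3.01096794e-01,  9.53593073e-01, -9.85186936e-04],
       [-7.11353042e-05, -1.01066990e-03, -9.99999487e-01]]), 'wrist_force': array([-0.20684988,  0.66675992,  0.63751839]), 'wrist_torque': array([0.05247386, 0.01291428, 0.01729575]), 'grip_width': 85.29285413807662}
```

View pics/top0.png

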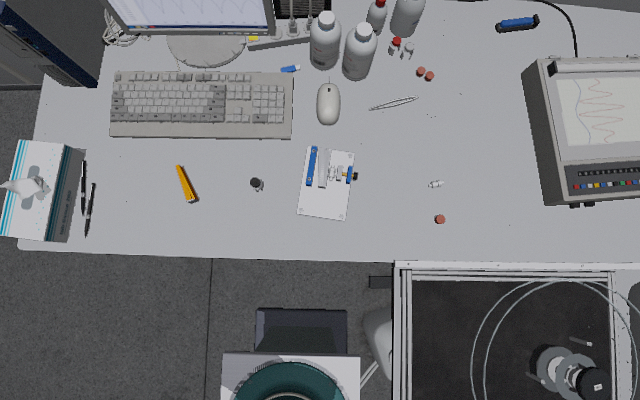

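View pics/scene0.png

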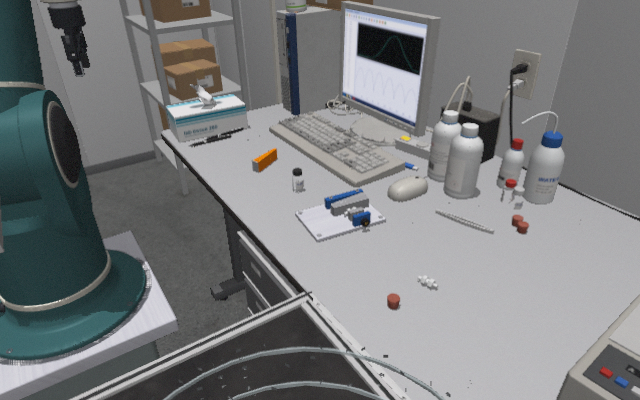

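The top view shows the wedge at (186,184), thin end up at (179,166). The vial is at (257,184), the vice bed spans 297..354 × 148..220 with the rail at (312,166), and the spare union and stopper are at (436,184) and (440,219). The scene view shows the same items upright.

```bash
python3 - <<'E'
from h import *
z=np.load("top0.npz"); I,D=z["I"],z["D"]; P=cloud("top",D)
H=cv2.cvtColor(I,cv2.COLOR_RGB2HSV)
def comp(m,box):
    k=np.zeros(m.shape,bool); k[box[1]:box[3],box[0]:box[2]]=1; return m&k
org=comp((H[...,0]<22)&(H[...,1]>130)&(H[...,2]>90),(150,140,230,230))
blu=comp((H[...,0]>100)&(H[...,0]<125)&(H[...,1]>120),(295,140,325,200))
for n,m in(("org",org),("blue",blu)):
    q=P[m]; print(n,m.sum(),"z pct",np.nanpercentile(q[:,2],[5,50,95]).round(1))
    ys,xs=np.where(m); print(cv2.minAreaRect(np.c_[xs,ys].astype(np.float32)))
    t=m&(P[...,2]>27); ys,xs=np.where(t); W=onplane("top",np.c_[xs,ys],32 if n=="org" else 34)[:,:2]
    (c,s,a)=cv2.minAreaRect(W.astype(np.float32)); print(t.sum(),c,s,a,cv2.boxPoints((c,s,a)).round(1).tolist())
# bed: white, height ~10
t=comp((P[...,2]>5)&(P[...,2]<16),(285,135,370,230)).astype(np.uint8)
t=cv2.morphologyEx(t,cv2.MORPH_OPEN,np.ones((3,3))); t=cv2.morphologyEx(t,cv2.MORPH_CLOSE,np.ones((9,9)))
c=max(cv2.findContours(t,0,2)[0],key=cv2.contourArea).reshape(-1,2)
W=onplane("top",c,10)[:,:2].astype(np.float32); R=cv2.minAreaRect(W); print("bed",R,cv2.boxPoints(R).round(1).tolist())
print("desk z",np.nanmedian(P[100:130,430:500,2]))
for n,b in(("vial",(245,170,270,200)),):
    t=comp(P[...,2]>48,b); print(n,t.sum(),np.nanmedian(P[t],axis=0))
def crop(b,f,k): cv2.imwrite(f,cv2.resize(I[b[1]:b[3],b[0]:b[2],::-1],None,fx=k,fy=k,interpolation=cv2.INTER_CUBIC))
A=cv2.resize(I[155:215,165:225,::-1],(390,570),interpolation=cv2.INTER_CUBIC)
B=cv2.resize(I[140:228,290:365,::-1],(400,570),interpolation=cv2.INTER_CUBIC)
cv2.imwrite("pics/crop1.png",np.hstack([A,B]))
E
```

```text
org 184 z pct [23.1 30.6 33.1]
((182.9928741455078, 182.98739624023438), (38.193973541259766, 10.556268692016602), 60.461219787597656)
164 (540.4229736328125, 264.9289855957031) (88.47120666503906, 16.919109344482422) 22.691484451293945 [[496.29998779296875, 255.6999969482422], [502.8999938964844, 240.10000610351562], [584.5, 274.20001220703125], [578.0, 289.79998779296875]]
blue 189 z pct [29.5 32.4 35.2]
((310.9178466796875, 165.809326171875), (5.318363189697266, 39.45779800415039), 9.162346839904785)
183 (586.9191284179688, -33.01232147216797) (12.562773704528809, 93.15866088867188) 82.76118469238281 [[539.9000244140625, -33.400001525878906], [632.2999877929688, -45.099998474121094], [633.9000244140625, -32.70000076293945], [541.5, -20.899999618530273]]
bed ((551.2708129882812, -68.91651916503906), (117.39982604980469, 169.80567932128906), 82.77833557128906) [[459.70001220703125, -116.5], [628.0999755859375, -137.8000030517578], [642.9000244140625, -21.399999618530273], [474.3999938964844, -0.0]]
desk z -1.0388588288232086
vial 83 [538.42095281  93.28864941  56.87961513]
```

View pics/crop1.png

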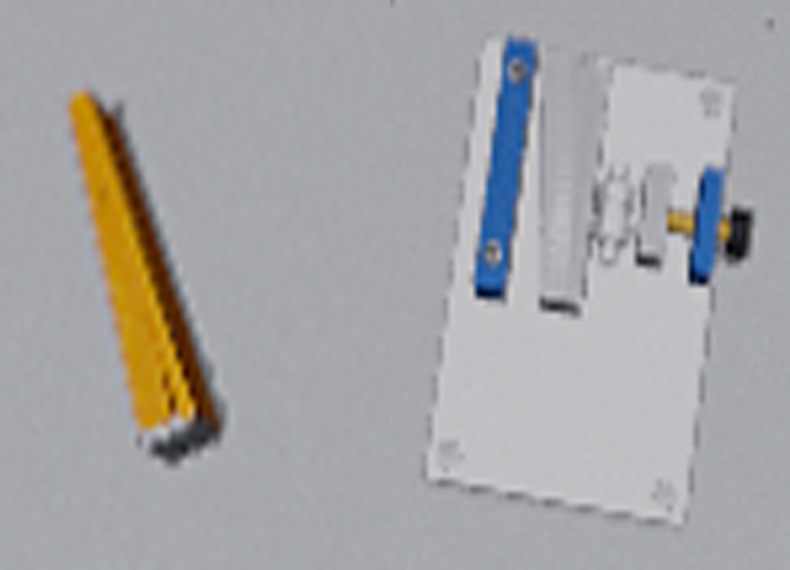

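```bash
python3 - <<'E'
from h import *
z=np.load("top0.npz"); I,D=z["I"],z["D"]
H=cv2.cvtColor(I,cv2.COLOR_RGB2HSV)
m=(H[...,0]<25)&(H[...,1]>110)&(H[...,2]>60); m[:140]=0;m[230:]=0;m[:,:150]=0;m[:,230:]=0
L=[];B=[]
for y in range(160,206):
    x=np.where(m[y])[0]
    if len(x): 
        L.append((x[0]-.5,y)); b=np.where(m[y]&(H[y,:,2]>175))[0]
        if len(b): B.append((b[-1]+.5,y))
        if y%4==0: print(y,x[0],x[-1],H[y,x[0]-1:x[-1]+2,2])
L=np.array(L);B=np.array(B)
for n,q in(("left",L[2:-3]),("right-of-top",B[2:-3])):
    W=onplane("top",q,32)[:,:2]; vx,vy,x0,y0=cv2.fitLine(W.astype(np.float32),cv2.DIST_HUBER,0,.01,.01).ravel()
    print(n,np.degrees(np.arctan2(vy,vx)),x0,y0)
print(L[0],L[-1],onplane("top",L[[0,-1]],32))
E
```

```text
168 176 182 [164 177 195 195 200 159  73  82  95]
172 178 184 [171 194 193 194 198 146  73  82  97]
176 179 186 [177 193 186 188 194 199 144  79  81  98]
180 180 188 [168 184 194 193 192 192 200 122  77  83 102]
184 182 190 [185 193 192 193 193 195 200 108  80  83 103]
188 183 192 [177 192 194 193 191 184 193 202  92  81  81 102]
192 184 194 [172 189 192 192 193 193 188 194 200  75  82  86 103]
196 185 196 [172 189 193 193 193 194 185 155 196 201  85  79  84 105]
left 22.180738 532.59845 271.0489
right-of-top 30.690828 533.50275 255.39752
[175.5 165. ] [185.5 199. ] [[578.92985438 288.63866217  32.        ]
 [498.16437114 257.60025121  32.        ]]
```

>>> apply_moves([
  [1,[35,-33,0],0.07],
  [1,[35,-33,0],0.07],
  [1,[35,-33,0],0.07],
  [1,[35,-33,0],0.07],
  [1,[35,-33,0],0.07],
  [1,[35,-33,-10],0.07],
  [1,[35,-33,-20],0.07],
  [1,[35,-33,-20],0.07],
  [1,[35,-33,-20],0.07],
  [1,[35,-33,-20],0.07],
  [1,[0,0,0],0],
], newtons=40)

```text
time: 1.48
eef_pos: [545.9, 252.7, 308.5]
tcp_rot: [[-0.913, -0.408, -0.001], [-0.408, 0.913, -0.005], [0.003, -0.004, -1.0]]
wrist_force: [-1.3, 0.3, -0.1]
grip_width: 85.3
```

>>> apply_moves([
  [1,[-9,11,0],-0.033],
  [1,[0,0,-40],0],
  [1,[0,0,-40],0],
  [1,[0,0,-30],0],
  [1,[0,0,0],0],
])

```text
time: 2.1
eef_pos: [535.2, 265.9, 195.9]
tcp_rot: [[-0.926, -0.377, -0.002], [-0.377, 0.926, -0.003], [0.003, -0.002, -1.0]]
wrist_force: [-0.4, -0.5, 0.2]
grip_width: 85.4
```

>>> apply_moves([
  [1,[2,-1.8,-16],0],
  [1,[0,0,0],0],
])

```text
time: 2.35
eef_pos: [537.6, 264.7, 181.0]
tcp_rot: [[-0.926, -0.377, -0.001], [-0.377, 0.926, -0.002], [0.001, -0.002, -1.0]]
wrist_force: [0.6, -0.1, -0.4]
grip_width: 85.4
```

```bash
python3 - <<'E'
from h import *
s=r.observe(); print(s["eef_pos"],s["wrist_force"])
A,_=optics.read_camera("scene"); B,_=optics.read_camera("top")
cv2.imwrite("pics/g1.png",np.hstack([cv2.resize(A[110:210,200:320,::-1],(480,400)),cv2.resize(B[140:220,150:214,::-1],(320,400))]))
E
```

```text
[537.58908985 264.73739674 180.96672314] [ 0.62010257 -0.07938002 -0.37583784]
```

View pics/g1.png

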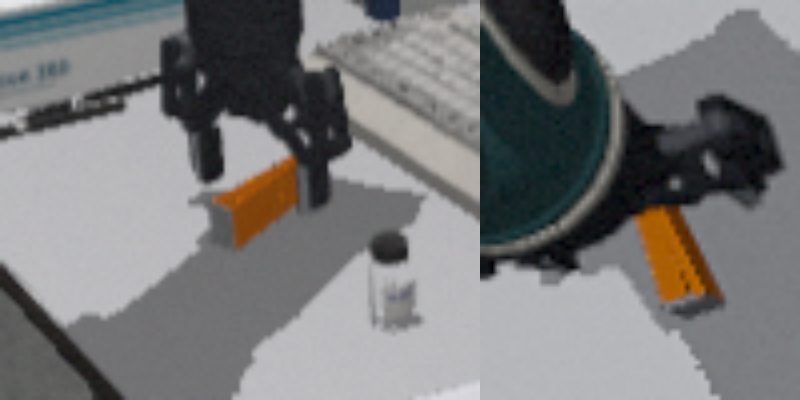

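The open fingers straddle the wedge, with its steel cap facing the robot. Closing now.

>>> apply_moves([
  [-1,[0,0,0],0],
  [-1,[0,0,0],0],
  [-1,[0,0,0],0],
  [-1,[0,0,0],0],
  [-1,[0,0,0],0],
  [-1,[0,0,0],0],
  [-1,[0,0,0],0],
  [-1,[0,0,0],0],
], newtons=40)

```text
time: 3.45
eef_pos: [538.5, 265.5, 184.0]
tcp_rot: [[-0.926, -0.377, 0.003], [-0.377, 0.926, 0.0], [-0.003, -0.001, -1.0]]
wrist_force: [-0.4, 0.4, -0.3]
grip_width: 15.3
```

>>> apply_moves([
  [-1,[0,0,30],0],
  [-1,[0,0,40],0],
  [-1,[0,0,30],0],
  [-1,[0,0,0],0],
])

```text
time: 3.95
eef_pos: [537.9, 265.1, 286.0]
tcp_rot: [[-0.926, -0.377, 0.001], [-0.377, 0.926, -0.001], [-0.001, -0.002, -1.0]]
wrist_force: [-1.0, 0.4, -1.2]
grip_width: 15.2
```

```bash
python3 - <<'E'
from h import *
s=r.observe(); print(s["eef_pos"],s["wrist_force"],s["grip_width"])
A,DA=optics.read_camera("scene"); B,DB=optics.read_camera("top")
np.savez("l1.npz",A=A,B=B,DA=DA,DB=DB)
cv2.imwrite("pics/l1.png",np.hstack([cv2.resize(A[80:180,200:320,::-1],(480,400)),cv2.resize(B[140:220,150:214,::-1],(320,400))]))
E
```

```text
[537.85913705 265.06358638 285.99616336] [-0.97521686  0.42355153 -1.19295793] 15.187272717934437
```

View pics/l1.png

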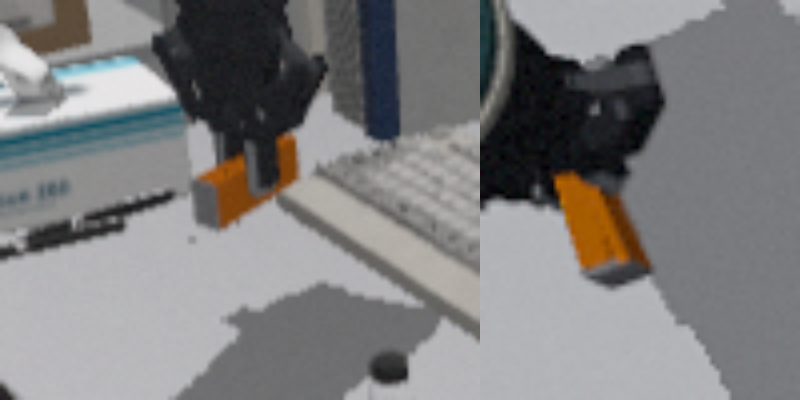

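The wedge is lifted level and held near its middle, with the cap towards the robot. Next I measure its yaw in the hand.

```bash
cat >> h.py <<'E'
def edges(B,box,z,ys,V=175,show=True):
    H=cv2.cvtColor(B,cv2.COLOR_RGB2HSV); m=(H[...,0]<25)&(H[...,1]>110)&(H[...,2]>60)
    k=np.zeros(m.shape,bool);k[box[1]:box[3],box[0]:box[2]]=1;m&=k
    L=[];R=[]
    for y in range(*ys):
        x=np.where(m[y])[0]
        if len(x)<3: continue
        b=np.where(m[y]&(H[y,:,2]>V))[0]
        if show: print(y,x[0],x[-1],b[-1] if len(b) else None,H[y,x[0]-1:x[-1]+2,2])
        L.append((x[0]-.5,y)); 
        if len(b): R.append((b[-1]+.5,y))
    for n,q in(("left",L),("right",R)):
        W=onplane("top",q,z)[:,:2]; vx,vy,x0,y0=cv2.fitLine(W.astype(np.float32),cv2.DIST_HUBER,0,.01,.01).ravel()
        print(n,len(q),round(float(np.degrees(np.arctan(vy/vx))),1),x0,y0)
    yy,xx=np.where(m); print("rows",yy.min(),yy.max())
E
python3 - <<'E'
from h import *
B=np.load("l1.npz")["B"]; P=cloud("top",np.load("l1.npz")["DB"])
edges(B,(150,140,214,220),134,(174,200))
print(P[188,171],P[185,173])
E
```

```text
174 166 168 None [ 32  68  67 101  34]
175 165 169 None [ 52 138 142 142 156 129  40]
176 165 171 165 [ 18 184 174 168 171 169 130  99  59]
177 165 173 None [ 19 159 172 168 166 168 168 153 139 129  57]
178 165 174 None [  0  85 172 168 165 167 168 169 174 164  63  55]
179 166 177 166 [ 38 182 168 165 168 167 165 170 167 130  77  84  96 115]
180 166 177 None [ 53 174 170 165 165 164 165 170 171 156  82  91  90 105]
181 166 178 None [ 66 133 168 166 163 165 167 167 169 164 127  92  95 104 116]
182 167 178 None [138 170 166 166 166 166 166 163 171 150  84  92  94 110]
183 167 179 167 [185 176 166 165 164 168 163 158 169 159 121  91  94 103 119]
184 167 179 None [192 155 164 168 166 166 165 162 169 169 142  82  93  97 106]
185 168 180 None [152 165 167 167 166 167 165 156 169 151 108  94  92 104 118]
186 168 180 None [178 166 166 167 167 167 167 164 170 166 134  83  94  95 106]
187 168 181 None [187 171 166 166 166 165 169 159 146 171 150  99  96  93 105 120]
188 169 181 None [158 165 166 166 167 169 150 136 172 165 130  83  89  94 114]
189 169 181 None [169 171 165 167 166 167 163 149 156 169 144  98  88  93 109]
190 169 182 None [186 170 164 167 165 168 169 146 140 172 166 125  87  91  98 115]
191 170 182 178 [157 165 166 167 169 172 148 131 167 186 147  85  94  91 111]
192 170 183 None [172 172 170 170 168 150 132 118 142 147 109  67  76  89  97 119]
193 171 183 None [157 133 140 129 123 114 102  84  77  69  68  63  67  73  97]
left 20 22.5 514.55334 263.18323
right 4 47.0 515.76483 255.21298
rows 174 193
[506.01931241 254.53235643 131.52630325] [512.37993858 250.7046736  131.98199474]
```

```bash
python3 - <<'E'
from h import *
B=np.load("l1.npz")["B"]
edges(B,(150,140,214,220),134,(179,192),V=148,show=False)
q=onplane("top",[(169.7,192.3),(170.2,193.3)],134); a=np.radians(22.2); print(q, q[:,:2]@[np.cos(a),np.sin(a)])
# vice: origin + target
t=np.radians(-7.2); R=np.array([[np.cos(t),-np.sin(t)],[np.sin(t),np.cos(t)]]); o=np.array([561.6,-67.2])
for p in[(-42,21.5),(-60,21.5),(-110,19),(-25,30),(70,30),(22.5,36),(-25,7)]: print(p,o+R@p)
# recheck rail in image: left & right edge of blue at z=34
I=np.load("top0.npz")["I"];H=cv2.cvtColor(I,cv2.COLOR_RGB2HSV)
m=(H[...,0]>100)&(H[...,0]<125)&(H[...,1]>110)
for side in(0,1):
    q=[]
    for y in range(150,184):
        x=np.where(m[y,295:325])[0]+295
        q.append((x[0]-.5,y) if side==0 else (x[-1]+.5,y))
    W=onplane("top",q,34)[:,:2]; L=(W-o)@R; print("rail edge in vice frame y: first/last/median",np.polyfit(L[:,0],L[:,1],1),np.median(L[:,1]))
ys=np.where(m[:,295:325].any(1))[0]; ys=ys[(ys>140)&(ys<195)]; print(ys.min(),ys.max())
# jaw top z 34: left edge dark/bright profile
for y in(160,170,180): print(y,I[y,300:340,1])
E
```

```text
left 13 23.3 511.69705 262.16232
right 13 26.5 512.21344 243.03658
rows 174 193
[[496.50135859 255.45470258 134.        ]
 [494.4391623  254.21367343 134.        ]] [556.21720905 553.83897074]
(-42, 21.5) [522.62584707 -40.60553811]
(-60, 21.5) [504.76778244 -38.34953991]
(-110, 19) [454.84871429 -34.56316498]
(-25, 30) [540.55712947 -34.30322812]
(70, 30) [634.8080261  -46.20988531]
(22.5, 36) [588.43457719 -34.30386851]
(-25, 7) [537.6744651  -57.12186625]
rail edge in vice frame y: first/last/median [-2.58435154e-03  4.36500771e+01] 43.61169409283765
rail edge in vice frame y: first/last/median [-3.20581073e-04  3.05411154e+01] 30.492952180019415
146 185
160 [166 168 166 168 169 184 193 193 189 114  91  90  97  98  94 108 200 188
 150 170 168 169 171 170 167 166 163 165 169 176 184 193 192 191 191 191
 190 192 190 191]
170 [167 165 163 149 195 192 191 159  96  94  95  95  96  96 161 196 194 188
 155 171 171 184 186 181 167 163 168 162  97 133 155 183 187 191 157 154
 186 111 171 169]
180 [165 153 193 191 194 188 103  92 106 121 112  86 108 199 193 192 192 190
 176 176 182 180 187 174 165 169 156 186 191 164 147 148 169 194 194 186
  73  41  49  57]
```

>>> apply_moves([
  [-1,[-2,-35,0],-0.06],
  [-1,[-2,-44,0],-0.065],
  [-1,[-2,-44,0],-0.065],
  [-1,[-2,-44,0],-0.065],
  [-1,[-2,-44,0],-0.065],
  [-1,[-2,-40,0],-0.065],
  [-1,[-2,-30,0],-0.065],
  [-1,[-1,-14,0],-0.06],
  [-1,[0,0,0],0],
])

```text
time: 5.18
eef_pos: [517.6, -38.5, 273.8]
tcp_rot: [[-0.99, 0.139, -0.017], [0.139, 0.99, -0.002], [0.017, -0.005, -1.0]]
wrist_force: [0.4, 0.8, -0.7]
grip_width: 14.8
```

>>> apply_moves([
  [-1,[4,-2,-20],0.01],
  [-1,[1,-0.5,-20],0],
  [-1,[0,0,0],0],
])

```text
time: 5.55
eef_pos: [523.1, -36.8, 232.1]
tcp_rot: [[-0.993, 0.12, -0.018], [0.12, 0.993, -0.001], [0.018, -0.003, -1.0]]
wrist_force: [-0.1, -0.4, -1.3]
grip_width: 14.9
```

```bash
python3 - <<'E'
from h import *
s=r.observe(); print(s["eef_pos"],s["tcp_rot"].round(3).tolist(),s["grip_width"])
A,DA=optics.read_camera("scene"); B,DB=optics.read_camera("top")
np.savez("v1.npz",A=A,B=B,DA=DA,DB=DB)
cv2.imwrite("pics/v1.png",np.hstack([cv2.resize(A[150:250,280:400,::-1],(480,400)),cv2.resize(B[140:228,290:360,::-1],(318,400))]))
E
```

```text
[523.10011878 -36.76788868 232.06039367] [[-0.993, 0.12, -0.018], [0.12, 0.993, -0.001], [0.018, -0.003, -1.0]] 14.892891939816689
```

View pics/v1.png

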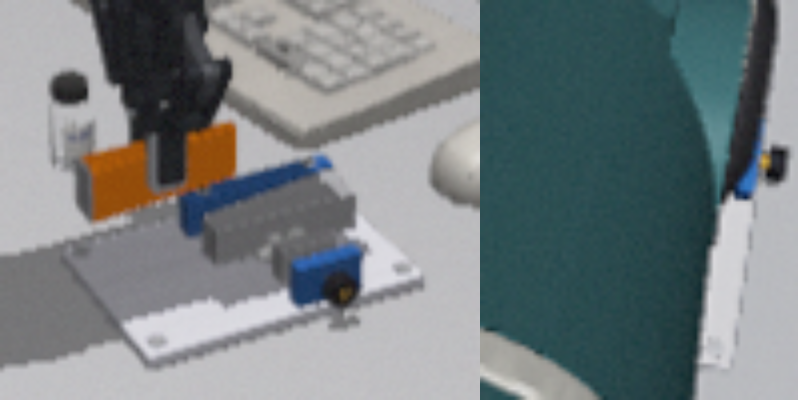

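The scene view shows the wedge over the bare bed in line with the channel: cap at (85,190), thin end at (237,150). The arm hides the vice in the top view, so I fit planes to the scene depth instead.

```bash
cat >> h.py <<'E'
def vf(p,o=np.array([561.6,-67.2]),t=np.radians(-7.2)):
    R=np.array([[np.cos(t),-np.sin(t)],[np.sin(t),np.cos(t)]]); q=np.array(p,float).copy(); q[...,:2]=(q[...,:2]-o)@R; return q
def face(P):
    for _ in range(4):
        A=np.c_[P[:,0],P[:,2],np.ones(len(P))]; c=np.linalg.lstsq(A,P[:,1],rcond=None)[0]; e=P[:,1]-A@c; P=P[abs(e)<max(1.5*np.std(e),.3)]
    return c,np.std(e),len(P)
def scene_wedge(A,DA,box):
    H=cv2.cvtColor(A,cv2.COLOR_RGB2HSV); V=vf(cloud("scene",DA))
    m=(H[...,0]<22)&(H[...,1]>130)&(H[...,2]>70); k=np.zeros(m.shape,bool);k[box[1]:box[3],box[0]:box[2]]=1;m&=k
    Q=V[m&np.isfinite(V[...,0])]; print("orange",m.sum(),"vice-frame pct2/98",np.percentile(Q,[1,50,99],axis=0).round(1).tolist())
    zt=np.percentile(Q[:,2],97); F=Q[(Q[:,2]<zt-6)]
    c,e,n=face(F); print("side y=%.4f x + %.4f z + %.2f"%tuple(c),"yaw",np.degrees(np.arctan(c[0])).round(2),"rms",e.round(2),n); return V,m
E
python3 - <<'E'
from h import *
z=np.load("v1.npz"); A,DA=z["A"],z["DA"]
V,m=scene_wedge(A,DA,(290,170,350,210))
# jaw right face
q=V[195:235,325:375].reshape(-1,3); q=q[np.isfinite(q[:,0])]
f=q[(q[:,0]>-22)&(q[:,0]<60)&(abs(q[:,1]+4)<5)&(q[:,2]>18)&(q[:,2]<31)]; print("jaw face",face(f))
t=q[(q[:,2]>30)&(q[:,2]<40)&(q[:,1]<25)]; print("jaw top",np.percentile(t,[2,50,98],axis=0).round(1).tolist())
H=cv2.cvtColor(A,cv2.COLOR_RGB2HSV); b=(H[...,0]>100)&(H[...,0]<125)&(H[...,1]>120); b[:,362:]=0;b[:,:322]=0;b[:180]=0;b[212:]=0
print("rail",np.nanpercentile(V[b],[2,50,98],axis=0).round(1).tolist())
# grey cap
print("TCP vice",vf(r.observe()["eef_pos"]))
for x in range(298,306,1): print(x,A[196,x],V[196,x].round(1))
E
```

```text
orange 420 vice-frame pct2/98 [[-87.8, 7.5, 48.1], [-56.5, 17.3, 68.0], [3.8, 32.2, 85.3]]
side y=0.1353 x + -0.0127 z + 23.16 yaw 7.71 rms 0.88 181
jaw face (array([-0.00770579,  0.02466981, -5.87244253]), np.float64(0.6918687131553992), 90)
jaw top [[-20.1, -63.4, 30.2], [19.1, -2.6, 32.2], [63.7, 18.5, 35.0]]
rail [[-23.0, 26.7, 14.4], [9.7, 30.8, 31.4], [68.3, 40.5, 34.4]]
TCP vice [-41.5366212   25.0548796  233.45629953]
298 [163 163 167] [-49.9 131.7  -2. ]
299 [95 94 95] [-91.   24.2  66.4]
300 [75 74 78] [-90.4  20.   68.5]
301 [79 78 80] [-90.4  14.4  71.4]
302 [95 95 97] [-88.9  12.4  72.1]
303 [141  78  38] [-86.6  12.5  71.4]
304 [148  78  10] [-84.3  12.4  70.8]
305 [148  78  10] [-81.9  12.5  70.1]
```

>>> apply_moves([
  [-1,[-1.5,-4,0],0],
  [-1,[0,0,0],0],
])

```text
time: 5.9
eef_pos: [522.3, -40.9, 234.7]
tcp_rot: [[-0.993, 0.12, -0.014], [0.12, 0.993, -0.001], [0.014, -0.003, -1.0]]
wrist_force: [-1.0, -0.1, -0.2]
grip_width: 15.0
```

>>> apply_moves([
  [-1,[0,0,-12],0],
  [-1,[0,0,-12],0],
  [-1,[0,0,-7],0],
  [-1,[0,0,-5],0],
  [-1,[0,0,0],0],
])

```text
time: 6.52
eef_pos: [522.1, -40.9, 196.0]
tcp_rot: [[-0.993, 0.12, -0.014], [0.12, 0.993, -0.001], [0.014, -0.002, -1.0]]
wrist_force: [-0.2, -0.4, -0.7]
grip_width: 15.0
```

>>> apply_moves([
  [-1,[0,0,-2],0],
  [-1,[0,0,0],0],
])

```text
time: 6.78
eef_pos: [522.2, -40.9, 194.3]
tcp_rot: [[-0.993, 0.12, -0.014], [0.12, 0.993, -0.001], [0.014, -0.002, -1.0]]
wrist_force: [-0.8, -0.3, 1.4]
grip_width: 14.8
```

```bash
python3 - <<'E'
from h import *
s=r.observe(); print(vf(s["eef_pos"]),s["wrist_force"])
A,DA=optics.read_camera("scene"); np.savez("v2.npz",A=A,DA=DA)
scene_wedge(A,DA,(290,170,350,225))
cv2.imwrite("pics/v2.png",cv2.resize(A[160:240,285:385,::-1],(750,600),interpolation=cv2.INTER_CUBIC))
E
```

```text
[-42.35093633  21.17747825 194.25434346] [-0.76008592 -0.2785155   1.36376973]
orange 320 vice-frame pct2/98 [[-87.0, -18.1, 11.7], [-62.5, 11.1, 34.5], [3.7, 29.1, 66.9]]
side y=0.1392 x + 0.0058 z + 18.32 yaw 7.93 rms 0.76 112
```

View pics/v2.png

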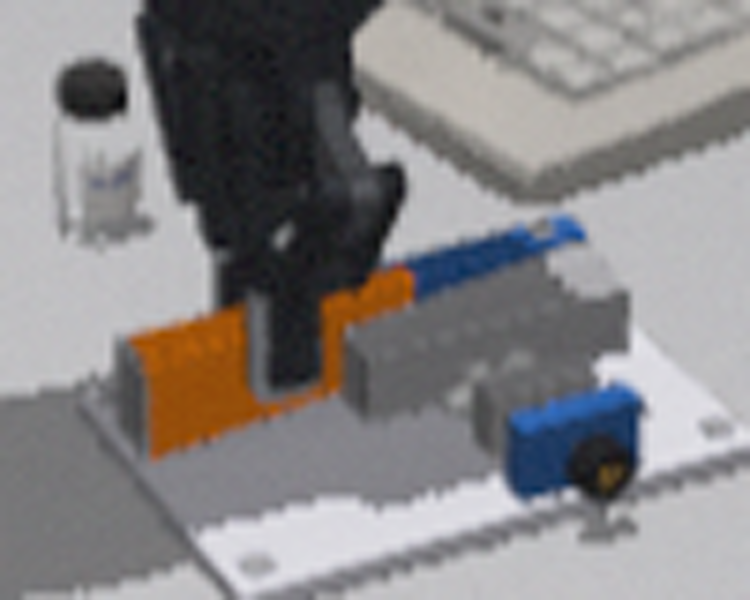

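The wedge stands on the bed with its thin end between rail and jaw: tip at about (410,275) in the crop, cap at (130,400). Releasing it and rising straight up.

>>> apply_moves([
  [0.1,[0,0,0],0],
  [0.1,[0,0,0],0],
  [0.1,[0,0,0],0],
  [0.1,[0,0,0],0],
  [0.1,[0,0,15],0],
  [0.1,[0,0,30],0],
  [0.1,[0,0,30],0],
  [0.1,[-30,4,10],0],
  [-1,[-40,5,0],0],
  [-1,[-30,4,0],0],
  [-1,[0,0,0],0],
])

```text
time: 8.2
eef_pos: [419.5, -28.1, 288.0]
tcp_rot: [[-0.993, 0.121, -0.008], [0.121, 0.993, -0.0], [0.008, -0.001, -1.0]]
wrist_force: [1.1, 0.2, 0.5]
grip_width: -0.0
```

```bash
python3 - <<'E'
from h import *
s=r.observe(); print(s["eef_pos"],vf(s["eef_pos"]),s["wrist_force"],s["tcp_rot"].round(3).tolist())
A,DA=optics.read_camera("scene"); np.savez("v3.npz",A=A,DA=DA)
V,m=scene_wedge(A,DA,(290,190,350,225))
for y,x in((210,303),(212,303),(212,304)): print(A[y,x],V[y,x])
cv2.imwrite("pics/v3.png",cv2.resize(A[140:240,260:385,::-1],(750,600),interpolation=cv2.INTER_CUBIC))
E
```

```text
[419.49063782 -28.05431211 288.03663072] [-145.89504306   21.02598657  288.03663072] [1.06196917 0.21045816 0.45772974] [[-0.993, 0.121, -0.008], [0.121, 0.993, -0.0], [0.008, -0.001, -1.0]]
orange 461 vice-frame pct2/98 [[-86.6, 4.8, 10.8], [-51.2, 13.0, 33.4], [1.9, 32.1, 42.1]]
side y=0.1553 x + -0.0155 z + 19.80 yaw 8.83 rms 0.85 166
[73 70 72] [-88.55508774  11.37004024  37.10829495]
[69 70 68] [-89.66366155   9.2368955   33.49527955]
[108  90  77] [-87.92351894   7.78495427  33.80555327]
```

View pics/v3.png

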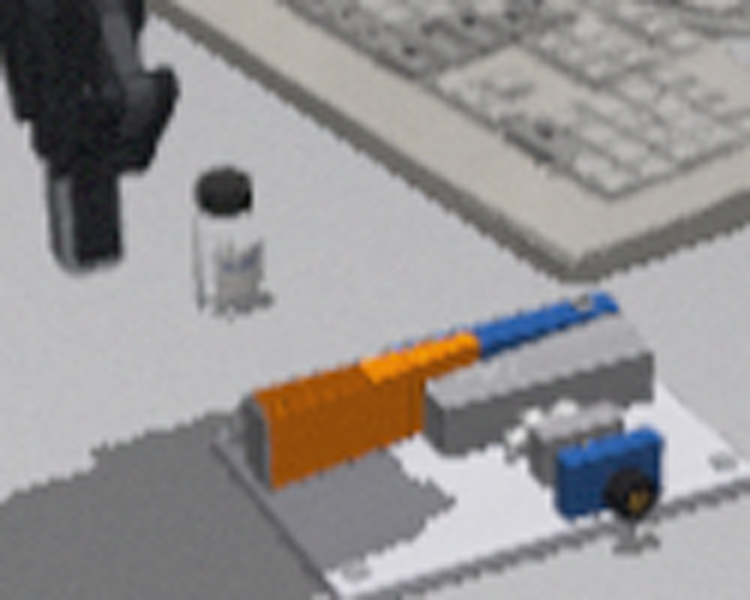

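The wedge is upright and loose in the channel mouth, cap at (255,440), the vial undisturbed. I go down behind the cap with closed fingers.

>>> apply_moves([
  [-1,[12,-2.5,-20],0],
  [-1,[12,-2.5,-30],0],
  [-1,[0,0,-30],0],
  [-1,[0,0,-18],0],
  [-1,[0,0,0],0],
], newtons=60)

```text
time: 8.88
eef_pos: [449.9, -33.8, 190.0]
tcp_rot: [[-0.993, 0.121, -0.0], [0.121, 0.993, -0.0], [0.0, -0.0, -1.0]]
wrist_force: [0.7, -0.2, -0.1]
grip_width: -0.0
```

>>> apply_moves([
  [-1,[5,-0.6,-2],0],
  [-1,[4,-0.5,0],0],
  [-1,[2,-0.2,0],0],
  [-1,[2,-0.2,0],0],
])

```text
time: 9.38
eef_pos: [465.3, -35.5, 190.3]
tcp_rot: [[-0.993, 0.121, 0.003], [0.121, 0.993, 0.0], [-0.003, 0.0, -1.0]]
wrist_force: [-0.2, 0.3, 0.2]
grip_width: -0.1
```

>>> apply_moves([
  [-1,[3,-0.4,-0.5],0],
  [-1,[3,-0.4,-0.5],0],
  [-1,[3,-0.4,-0.5],0],
  [-1,[3,-0.4,-0.5],0],
])

```text
time: 9.88
eef_pos: [478.0, -37.1, 188.4]
tcp_rot: [[-0.993, 0.121, 0.003], [0.121, 0.993, 0.0], [-0.003, 0.001, -1.0]]
wrist_force: [-1.7, 0.8, 1.2]
grip_width: -0.2
```

```bash
cat >> h.py <<'E'
def look():
    s=r.observe(); print("t",s["time"],"TCP vice",vf(s["eef_pos"]).round(1),"F",s["wrist_force"].round(1))
    A,DA=optics.read_camera("scene"); V,m=scene_wedge(A,DA,(290,180,360,225))
    q=V[185:240,320:380].reshape(-1,3); q=q[np.isfinite(q[:,0])]
    f=q[(q[:,0]>-22)&(q[:,0]<60)&(abs(q[:,1]+6)<7)&(q[:,2]>18)&(q[:,2]<31)]; print("jaw face",face(f)[0].round(3))
    return A,DA
E
python3 -c "
from h import *
look()"
```

```text
t 9.875 TCP vice [-86.8  19.4 188.4] F [-1.7  0.8  1.2]
orange 382 vice-frame pct2/98 [[-71.7, 3.9, 10.5], [-39.1, 12.0, 35.4], [17.2, 28.0, 42.9]]
side y=0.1511 x + -0.0114 z + 17.47 yaw 8.59 rms 0.72 121
jaw face [ 0.007  0.025 -5.849]
```

>>> apply_moves([
  [-1,[2.5,-0.3,-0.2],0],
  [-1,[2.5,-0.3,-0.2],0],
  [-1,[2.5,-0.3,0],0],
])

```text
time: 10.3
eef_pos: [485.7, -38.0, 187.8]
tcp_rot: [[-0.993, 0.121, 0.002], [0.121, 0.993, 0.0], [-0.002, 0.001, -1.0]]
wrist_force: [-2.5, 0.7, 2.4]
grip_width: 0.1
```

>>> apply_moves([
  [-1,[2.5,-0.3,0],0],
  [-1,[2.5,-0.3,0],0],
])

```text
time: 10.55
eef_pos: [491.1, -38.5, 187.8]
tcp_rot: [[-0.993, 0.12, 0.002], [0.12, 0.993, 0.0], [-0.002, 0.001, -1.0]]
wrist_force: [-2.1, 0.5, 1.6]
grip_width: -0.1
```

>>> apply_moves([
  [-1,[1.5,-0.2,0],0],
  [-1,[1.5,-0.2,0],0],
])

```text
time: 10.8
eef_pos: [494.3, -39.0, 187.8]
tcp_rot: [[-0.993, 0.12, 0.002], [0.12, 0.993, 0.0], [-0.002, 0.001, -1.0]]
wrist_force: [-2.0, 1.1, 2.8]
grip_width: -0.5
```

>>> apply_moves([
  [-1,[1.5,-0.2,0],0],
  [-1,[1.5,-0.2,0],0],
])

```text
time: 11.05
eef_pos: [497.5, -39.4, 187.8]
tcp_rot: [[-0.993, 0.12, 0.002], [0.12, 0.993, 0.0], [-0.002, 0.001, -1.0]]
wrist_force: [-3.0, 1.4, 1.6]
grip_width: 0.1
```

>>> apply_moves([
  [-1,[1.5,-0.2,0],0],
  [-1,[1.5,-0.2,0],0],
])

```text
time: 11.3
eef_pos: [500.7, -39.8, 187.8]
tcp_rot: [[-0.993, 0.12, 0.002], [0.12, 0.993, 0.0], [-0.002, 0.001, -1.0]]
wrist_force: [-1.5, 0.2, 1.9]
grip_width: 0.3
```

>>> apply_moves([
  [-1,[1.5,-0.2,0],0],
  [-1,[1.5,-0.2,0],0],
])

```text
time: 11.55
eef_pos: [503.9, -40.3, 187.7]
tcp_rot: [[-0.993, 0.12, 0.002], [0.12, 0.993, 0.0], [-0.002, 0.001, -1.0]]
wrist_force: [-2.2, 0.2, 2.3]
grip_width: 0.1
```

>>> apply_moves([
  [-1,[1.5,-0.2,0],0],
  [-1,[1.5,-0.2,0],0],
])

```text
time: 11.8
eef_pos: [507.1, -40.7, 187.8]
tcp_rot: [[-0.993, 0.12, 0.002], [0.12, 0.993, 0.001], [-0.002, 0.001, -1.0]]
wrist_force: [-4.8, 2.3, 2.7]
grip_width: 0.1
```

```bash
python3 -c "
from h import *
look()"
```

```text
t 11.8 TCP vice [-57.4  19.5 187.8] F [-4.8  2.3  2.7]
orange 277 vice-frame pct2/98 [[-45.7, -13.5, 11.8], [-14.7, 13.7, 38.9], [48.7, 36.1, 61.9]]
side y=0.1562 x + 0.0332 z + 12.26 yaw 8.88 rms 0.81 61
jaw face [ 0.01   0.025 -9.703]
```

>>> apply_moves([
  [-1,[1,-0.1,0],0],
])

```text
time: 11.98
eef_pos: [507.9, -40.7, 187.6]
tcp_rot: [[-0.993, 0.12, 0.001], [0.12, 0.993, 0.001], [-0.001, 0.001, -1.0]]
wrist_force: [-6.7, 2.9, 6.5]
grip_width: 0.1
```

>>> apply_moves([
  [-1,[1,-0.1,0],0],
])

```text
time: 12.1
eef_pos: [508.5, -40.7, 187.5]
tcp_rot: [[-0.993, 0.12, -0.001], [0.12, 0.993, 0.001], [0.001, 0.001, -1.0]]
wrist_force: [-7.4, 2.1, 4.9]
grip_width: -0.2
```

>>> apply_moves([
  [-1,[1,-0.1,0],0],
])

```text
time: 12.22
eef_pos: [509.1, -40.6, 187.4]
tcp_rot: [[-0.993, 0.12, -0.002], [0.12, 0.993, 0.001], [0.002, 0.001, -1.0]]
wrist_force: [-8.0, 1.7, 5.8]
grip_width: 0.0
```

>>> apply_moves([
  [-1,[1.3,-0.2,0],0],
])

```text
time: 12.35
eef_pos: [509.8, -40.7, 187.2]
tcp_rot: [[-0.993, 0.12, -0.004], [0.12, 0.993, 0.002], [0.004, 0.001, -1.0]]
wrist_force: [-9.4, 2.3, 7.2]
grip_width: -0.3
```

>>> apply_moves([
  [-1,[1.5,-0.2,0],0],
])

```text
time: 12.48
eef_pos: [510.6, -40.7, 187.0]
tcp_rot: [[-0.993, 0.12, -0.006], [0.12, 0.993, 0.002], [0.006, 0.001, -1.0]]
wrist_force: [-9.7, 3.0, 7.7]
grip_width: 0.4
```

>>> apply_moves([
  [-1,[1.5,-0.2,0],0],
])

```text
time: 12.6
eef_pos: [511.4, -40.8, 186.8]
tcp_rot: [[-0.993, 0.12, -0.009], [0.12, 0.993, 0.002], [0.009, 0.001, -1.0]]
wrist_force: [-10.8, 2.7, 8.3]
grip_width: 0.0
```

>>> apply_moves([
  [-1,[2,-0.3,0.4],0],
])

```text
time: 12.72
eef_pos: [512.5, -40.8, 186.9]
tcp_rot: [[-0.993, 0.12, -0.012], [0.12, 0.993, 0.003], [0.012, 0.002, -1.0]]
wrist_force: [-10.4, 3.5, 3.9]
grip_width: 0.0
```

>>> apply_moves([
  [-1,[2,-0.3,0.4],0],
])

```text
time: 12.85
eef_pos: [513.4, -40.8, 186.8]
tcp_rot: [[-0.993, 0.119, -0.015], [0.119, 0.993, 0.004], [0.016, 0.002, -1.0]]
wrist_force: [-13.0, 3.1, 9.1]
grip_width: -0.3
```

>>> apply_moves([
  [-1,[2.2,-0.3,0.3],0],
])

```text
time: 12.98
eef_pos: [514.4, -40.9, 186.7]
tcp_rot: [[-0.993, 0.119, -0.019], [0.119, 0.993, 0.004], [0.02, 0.002, -1.0]]
wrist_force: [-16.2, 4.4, 13.6]
grip_width: -0.2
```

>>> apply_moves([
  [-1,[2.2,-0.3,0.3],0],
])

```text
time: 13.1
eef_pos: [515.3, -40.9, 186.7]
tcp_rot: [[-0.993, 0.119, -0.023], [0.119, 0.993, 0.005], [0.024, 0.002, -1.0]]
wrist_force: [-16.4, 2.3, 10.5]
grip_width: -0.3
```

```bash
python3 -c "
from h import *
A,D=look(); print(r.observe()['tau'][:4])"
```

```text
t 13.1 TCP vice [-49.2  20.2 186.7] F [-16.4   2.3  10.5]
orange 248 vice-frame pct2/98 [[-41.3, -12.1, 12.1], [-6.4, 14.3, 38.9], [52.0, 35.1, 59.7]]
side y=0.1503 x + -0.0024 z + 13.01 yaw 8.55 rms 0.57 52
jaw face [ 9.0000e-03  7.6000e-02 -1.1153e+01]
[  1.11946687 -79.46776628   6.8020159  -33.23141098]
```

>>> apply_moves([
  [-1,[-6,0.7,0],0],
  [-1,[-6,0.7,0.5],0],
  [-1,[0,0,0.5],0],
  [-1,[0,0,0],0],
])

```text
time: 13.65
eef_pos: [503.4, -39.7, 188.0]
tcp_rot: [[-0.993, 0.119, -0.021], [0.119, 0.993, 0.005], [0.022, 0.002, -1.0]]
wrist_force: [-0.2, -0.9, -0.1]
grip_width: -0.0
```

```bash
python3 -c "
from h import *
A,D=look(); cv2.imwrite('pics/p1.png',cv2.resize(A[150:240,275:385,::-1],(733,600),interpolation=cv2.INTER_CUBIC))"
```

```text
t 13.65 TCP vice [-61.2  20.  188. ] F [-0.2 -0.9 -0.1]
orange 264 vice-frame pct2/98 [[-38.2, 5.4, 12.7], [-8.3, 15.6, 39.1], [51.8, 38.7, 42.4]]
side y=0.1472 x + -0.0172 z + 13.55 yaw 8.37 rms 0.72 49
jaw face [-1.0000e-03  4.4000e-02 -1.0102e+01]
```

View pics/p1.png

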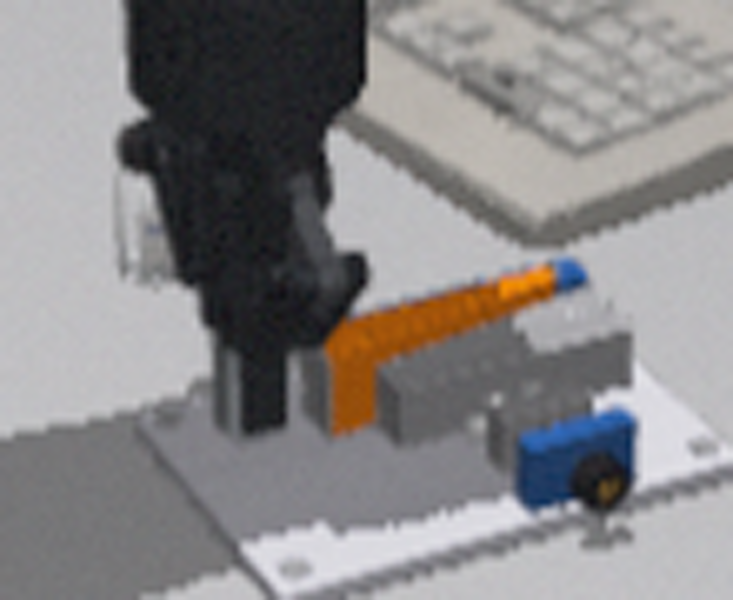

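The fingers are clear and the wedge is deep in the channel, cap at about (318,385), the jaw shut against the union. I press again to check whether it still advances.

>>> apply_moves([
  [-1,[4,-0.5,0],0],
  [-1,[3,-0.4,0],0],
  [-1,[1.5,-0.2,0],0],
])

```text
time: 14.08
eef_pos: [512.8, -40.9, 188.0]
tcp_rot: [[-0.993, 0.119, -0.021], [0.119, 0.993, 0.005], [0.021, 0.002, -1.0]]
wrist_force: [0.4, 0.8, -1.3]
grip_width: 0.1
```

>>> apply_moves([
  [-1,[1.5,-0.2,0.2],0],
])

```text
time: 14.2
eef_pos: [514.4, -41.1, 188.1]
tcp_rot: [[-0.993, 0.119, -0.021], [0.119, 0.993, 0.005], [0.022, 0.002, -1.0]]
wrist_force: [0.1, -0.4, 0.2]
grip_width: -0.1
```

>>> apply_moves([
  [-1,[1.7,-0.2,0.3],0],
])

```text
time: 14.32
eef_pos: [515.4, -41.3, 188.1]
tcp_rot: [[-0.993, 0.119, -0.024], [0.119, 0.993, 0.005], [0.024, 0.002, -1.0]]
wrist_force: [-14.1, 2.1, 7.5]
grip_width: -0.1
```

>>> apply_moves([
  [-1,[1.9,-0.2,0.3],0],
])

```text
time: 14.45
eef_pos: [516.0, -41.3, 188.0]
tcp_rot: [[-0.992, 0.119, -0.028], [0.119, 0.993, 0.005], [0.029, 0.002, -1.0]]
wrist_force: [-16.1, 2.4, 12.9]
grip_width: -0.5
```

>>> apply_moves([
  [-1,[2.1,-0.2,0.3],0],
])

```text
time: 14.58
eef_pos: [516.7, -41.4, 188.0]
tcp_rot: [[-0.992, 0.119, -0.033], [0.119, 0.993, 0.006], [0.033, 0.002, -0.999]]
wrist_force: [-14.9, 1.6, 10.2]
grip_width: -0.2
```

>>> apply_moves([
  [-1,[2.1,-0.2,0.3],0],
])

```text
time: 14.7
eef_pos: [517.4, -41.5, 187.9]
tcp_rot: [[-0.992, 0.119, -0.037], [0.119, 0.993, 0.007], [0.038, 0.002, -0.999]]
wrist_force: [-15.0, 2.0, 11.1]
grip_width: -0.3
```

At about 16 N the fingertip no longer advances: the TCP gain equals the tool's tilt. I back off and rise.

>>> apply_moves([
  [-1,[-8,1,0],0],
  [-1,[-15,2,2],0],
  [-1,[-20,2.5,10],0],
  [-1,[-25,3,30],0],
  [-1,[-25,3,40],0],
  [-1,[-20,0,40],0],
  [-1,[0,0,0],0],
])

```text
time: 15.58
eef_pos: [396.2, -29.4, 312.8]
tcp_rot: [[-0.992, 0.119, -0.037], [0.119, 0.993, 0.008], [0.038, 0.003, -0.999]]
wrist_force: [0.5, -0.1, -1.2]
grip_width: -0.0
```

```bash
python3 -c "
from h import *
A,D=look(); B,_=optics.read_camera('top')
cv2.imwrite('pics/f.png',np.hstack([cv2.resize(A[150:290,275:445,::-1],(486,400),interpolation=cv2.INTER_CUBIC),cv2.resize(B[140:228,295:363,::-1],(310,400),interpolation=cv2.INTER_CUBIC)]))"
```

```text
t 15.575 TCP vice [-168.8   16.8  312.8] F [ 0.5 -0.1 -1.2]
orange 274 vice-frame pct2/98 [[-37.7, 6.0, 11.7], [-8.8, 16.3, 38.8], [52.0, 40.8, 42.9]]
side y=0.1673 x + -0.0373 z + 14.65 yaw 9.5 rms 0.88 59
jaw face [-7.000e-03  5.100e-02 -1.022e+01]
```

View pics/f.png

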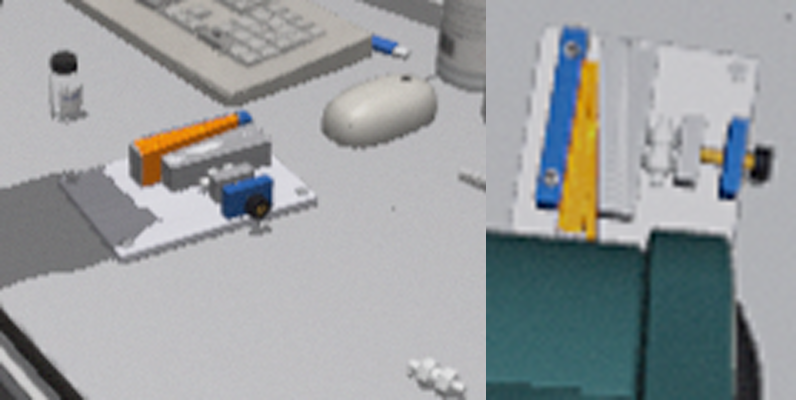

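The wedge lies flush along the rail, with the jaw shut on the union and stop at (657,150) in the right crop. The vial and spare union are in place, and nothing moved after release. Handing in.

```bash
python3 -c "
from h import *
a=np.load('scene0.npz')['I'].astype(int); A,_=optics.read_camera('scene')
for n,b in(('vial',(288,165,306,192)),('spare',(412,270,442,295)),('stopper',(384,290,404,310))): print(n,np.abs(a-A)[b[1]:b[3],b[0]:b[2]].mean().round(1))
print(job.sign_off())"
```

```text
vial 5.7
spare 6.7
stopper 5.6
the job is handed in; nothing more can be done
None
```

The union is clamped in the vice, and I handed the job in at about 16 s of robot time.

- **Placing:** I laid the wedge into the channel mouth thin end first, flat side to the rail. Its middle was at about vice x = -43 mm when I let go, and it was still loose.
- **Pressing:** I pressed the steel cap with the closed fingers. The force stayed at about 2–3 N at first, rose as the union was clamped, and reached about 16 N.
- **Second press:** Pressing again at 14–16 N moved it no farther. The wedge had not sprung back in between. These are pushes on the cap. I did not measure the squeeze on the union; by the brief's ratio it would be about 8–16 N, below the 25 N limit.
- **Final look:** The jaw had moved roughly 4–5 mm and the wedge was upright and flush with the rail. The fingers were clear, with no contact force.
- **Bystanders:** The vial, spare union and stopper image patches match the start to within 6–7 grey levels. I took that as noise.
- **Disagreement:** The scene depth reads about 1.3 mm low in vice y, judged from the jaw face. I corrected for it when placing the wedge. The last depth fit of the wedge's sloped side gave 9.5° instead of 8°, but few of its pixels were visible.

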